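# Close the polish-shaker clamp to its gauge line with the thumbwheel

### The job

A glass bottle of gel polish stands loose in the clamp of the bottle shaker. With a fingertip, roll the knurled thumbwheel so that the sliding jaw closes on the bottle, and stop when the jaw's pointer stands on the long gauge line of the scale, not past it, because a tighter clamp cracks the glass. Work only through the wheel: do not touch the jaw or the bottle, pick nothing up, leave the other things on the desk where they are, and finish with the fingers clear.

Things in the scene. Friction and masses are not known exactly. Their poses are not given: they have to be found in the camera images.
- shaker: Bottle shaker, fixed: white housing 134 x 226 x 60 mm, aluminium tray 120 x 216 mm on it (tray top 78 mm over the desk). Origin: centre of its underside, on the desk; z up; its y is the clamp's slide direction, thumbwheel at the -y end, bottle at the +y end. The fixed V jaw is at y 60 to 94 mm, up to 112 mm over the desk.
- thumbwheel: Knurled dark steel wheel, 53 mm across its 28 ribs, 18 mm wide, on a level axle along the shaker's x, between two cheek plates (33 mm over both, 50 mm long, tops 100 mm over the desk): its upper 16 mm stand free. Origin: its centre, at (0, -65, 90) mm in the shaker's frame; its frame turns with it. It stays where left; turning takes about 2 N at the rim, up to 3.5 N as the clamp tightens.
- wheel_top (a point): Topmost point of the thumbwheel's rim, at (0, -65, 116) mm in the shaker's frame; fixed, axes as the shaker's. Stroking the top of the wheel towards the bottle (shaker's +y) closes the jaw, stroking back opens it: 5 mm of jaw per radian of wheel, so 5.3 mm of stroke at the rim moves the jaw 1 mm.
- clamp_jaw: Sliding jaw, between wheel and bottle: dark steel block 80 x 16 x 26 mm (shaker's x, y, z) on two rods, top 108 mm over the desk, a sprung rubber pad on its +y face (about 1.2 N per mm; meets the seated bottle about 4 mm before the line), a rack bar running back past the wheel at shaker's x 18 to 26 mm, top 101 mm. Origin: middle of the block, at tray level. Starts 12 to 30 mm short of the line.
- pointer (a point): End of the steel pointer, a 2.5 mm wide tongue on the +x end of the sliding jaw, over the scale strip; moves with the jaw along the shaker's y.
- gauge_line (a point): Middle of the long gauge line: the one thick white line (2.5 x 14 mm) on the black scale strip along the tray's +x edge; the other ticks, every 5 mm, are short and thin. At (47, 22, 80) mm in the shaker's frame; fixed, axes as the shaker's. The pointer is on the line when both have the same y along the shaker.
- clamped_bottle: Gel-polish bottle standing loose on the tray between pad and V jaw: dark glass body 30 mm across, 40 mm high, narrow black cap, 82 mm high in all (top 160 mm over the desk). Origin: centre of its underside. The closing jaw slides it up to 6 mm into the V, its centre then at (0, 55) mm in the shaker's frame.
- spare_bottle: Loose bottle of the same kind, 30 mm across and 82 mm high, standing on the desk near the shaker; to be left alone. Origin at the centre of its underside.
- gift_box: Round white lidded box, 84 mm across, 80 mm high, loose on the desk near the shaker; to be left alone. Origin at the centre of its underside.
- buffer_block: Grey nail-buffer block with white faces, 26 x 95 x 26 mm, lying loose on the desk near the shaker; to be left alone. Origin at the centre of its underside, long along its own y.

How it is judged:
On the way, in this order (a step that is already met when the one before it is completed fails the run):
1. a fingertip bears on the thumbwheel while the clamp is still open (contact force between the fingers and thumbwheel above 0.5 N and y of pointer in the frame of shaker below 0.016 m), for 0.1 s.
2. the jaw's pointer has come to the gauge line (y of pointer in the frame of shaker between 0.0195 and 0.0245 m), for 0.1 s.
At the end, for the whole second after the job is handed in: The pointer rests within 2.5 mm of the gauge line, the pad presses the bottle (over 1 N), which stands upright (0.1 rad) on the tray, within 5 mm of its seat in the V; the spare bottle, gift box and buffer block are within 15 mm of where they were (all of step 2 and contact force between clamp_jaw and clamped_bottle above 1 N and angle between clamped_bottle's own z axis and vertical below 0.1 rad and x of clamped_bottle in the frame of shaker between -0.004 and 0.004 m and y of clamped_bottle in the frame of shaker between 0.05 and 0.06 m and z of clamped_bottle in the frame of shaker between 0.074 and 0.083 m and linear speed of clamp_jaw below 0.004 m/s and distance of each of spare_bottle, gift_box, buffer_block from where it was at the start of the episode below 0.015 m); the robot touches nothing.
It fails at once if the clamp is overtightened: the pointer more than 4 mm past the gauge line (y of pointer in the frame of shaker above 0.026 m).
It fails at once if the robot pushes the jaw itself (contact force between any of the arm, the fingers and clamp_jaw above 1 N).
It fails at once if the robot touches the clamped bottle (contact force between any of the arm, the fingers and clamped_bottle above 0.5 N).
It fails at once if the clamped bottle is lifted or tipped (z of clamped_bottle in the frame of shaker above 0.088 m or angle between clamped_bottle's own z axis and vertical above 0.35 rad).
It fails at once if a bystander is lifted, knocked over or pushed away (distance of any of spare_bottle, gift_box, buffer_block from where it was at the start of the episode above 0.02 m or angle between any of spare_bottle, gift_box, buffer_block's own z axis and vertical above 0.35 rad).
It also fails if it takes over 64 s, if anything falls off the work surface, if the arm or the gripper's body presses on something with over 40 N, if the wrist force passes 120 N, or if a joint passes its speed limit or range.

### The arm

A 6-joint arm with a two-finger parallel gripper is mounted at the origin on the work surface. World frame = base frame: x ahead of the robot, y to its left, z up, the work surface at z = 0. Lengths are in m, angles in rad, forces in N, time in s.
With the tool pointing down it reaches from about 0.25 to 0.775 m from the base axis. Payload 4 kg.
Tool frame: the origin (TCP) lies on the centre line of the jaws, within the pads' length; the fingertips stand 17 mm ahead of it and the grasp point (between the pads) lies 2 mm behind it; z points along the fingers, y is the line along which they close (so a half turn about z gives the same grasp; the last joint's range is limited). The gripper opens to 94 mm and grips with 3 to 60 N. Pads are 16 mm wide; open, the fingers measure 119 mm over their backs; the gripper's body (75 mm by 177 mm) begins 78 mm behind the grasp point.
Start: joints at [1.146, 0.087, 1.371, -0, 1.684, -0.103], TCP at [0.174, 0.522, 0.223] pointing down, gripper open.
Joint ranges: [-3.1, 3.1], [-0.76, 2.03], [0.27, 2.55], [-1.08, 4.22], [0.17, 2.65], [-2.57, 2.57]. Speed limits (rad/s): [2.79, 2.79, 3.14, 3.14, 3.14, 3.14].

### API

Orientations are given as [roll, pitch, yaw] about the fixed x, y, z axes, in that order (R = Rz(yaw) Ry(pitch) Rx(roll)).
In Python, from bench import robot gives the robot as it stands.
- The arm moves only by the tool servo_tool, never from a script. Its argument "plan" is a list of rows, each a list of 7 numbers: the shift along the tool's x, y, z normalised to -1 to 1, where 1 is 0.1 m, then the turn, a rotation vector about the tool's x, y, z normalised to -1 to 1, where 1 is pi/2 rad, then the finger opening in mm, from 0 to 94. In form: [[x, y, z, ax, ay, az, gripper], ...]. A call has 1 to 12 rows; each row is the pose to reach, as a shift and turn from the pose commanded when the call began, along the tool's axes at that moment; what a row does not reach only later rows make up. A row lasts 1/12 s, in which the tool goes at most 41.7 mm and 7.16 degrees, less where a joint would pass 70% of its speed; a pose out of reach is approached as far as the arm can. A call with a number of a shift or a turn outside -1 to 1 is refused whole. A call with a gripper value outside its range is refused whole. The fingers move at their own pace and stop on an object; the grip force is fixed at half the most. Time passes only in rows, so rows that repeat a pose let the fingers close. It gives the time, the measured TCP pose, the force, the opening and the grip force at its end, in the units of the state.
- robot.get_obs(): the state, without advancing time (a new reading comes with each control period).
- robot.snapshot(name): name is "side" or "top"; returns the picture (400x640x3 uint8, red, green, blue); there is no depth.
- robot.camera_params(name): a dict with "camera_matrix" (3x3 intrinsics, pixels), "rvec" (rotation vector, rad) and "tvec" (3), from world to camera coordinates, as OpenCV has them. Camera axes: x right, y down, z forward; pixel columns grow to the right and rows downward; lengths in m; the calibration is good to about 2 mm. A picture is of the moment at which its call begins. camera_params takes no time and is no camera call.
- robot.close_job(): hands the job in; it is judged then, once.
Trained networks look in the newest picture that a camera, given by its name, has taken for a name from the list of things; names that differ only in an ending like _2 or _b are one class to them, and where a whole thing is asked for, a point or a joint stands for the part that bears it (a point fixed in the world has none). Each returns a list of dicts, best first, with "conf" (0 to 1); they miss things now and then, are a little off and sometimes report something else, mostly with a low value. They report only what shows in the picture. A call takes as long as a camera call.
- robot.find_in(thing, camera): "extent" ([centre column, centre row, width, height] in pixels, round what is visible of it).
The state is a dict: "time": time; "joint_positions": joint angles; "qvel": joint speeds; "joint_torque": joint torques, N m; "tool_pos": TCP position; "ee_rot": TCP orientation; "wrist_force": force on the tool from outside, world axes, zero at the start; "wrist_torque": the same for the moment, N m; "width": finger opening in m; "finger_force": force on a finger pad.
Only numpy, scipy, OpenCV 4.12 (cv2) and the standard library are available. Lean on these libraries where they do the work, as an engineer would, in place of code of your own. Each camera call takes 0.05 s, during which the arm holds its last target. There are 200 camera calls.

## Working session

There is one attempt and no reset: what is moved stays moved. The work goes in short steps, Python scripts to look and compute and a tool call to move; the robot and the scene stay as the last step left them, time stands still between calls to the robot, and variables do not carry over. Pictures are saved under pics/ and viewed, at most 12 in all, crops included, and the job is handed in when it is done.

Besides the shell and the picture viewer there is one more tool, called after ">>>" as name(argument=value, ...) on one line, values as JSON. servo_tool: Moves the arm, as the interface text tells. Scaled input: -1 to 1 covers 0.1 m each way for a shift and pi/2 rad each way for a turn. Its arguments: {"type":"object","properties":{"plan":{"type":"array","items":{"type":"array","items":{"type":"number"}}}},"required":["plan"]}

```bash
mkdir -p pics; cat > h.py <<'E'
import numpy as np, cv2
from bench import robot
def cam(n):
    p=robot.camera_params(n); K=np.array(p["camera_matrix"],float)
    return K,cv2.Rodrigues(np.array(p["rvec"],float))[0],np.array(p["tvec"],float).ravel()
def proj(n,P):
    K,R,t=cam(n); q=(np.atleast_2d(P)@R.T+t)@K.T; return q[:,:2]/q[:,2:]
def atz(n,uv,z):
    K,R,t=cam(n); d=R.T@np.linalg.solve(K,np.array([uv[0],uv[1],1.])); c=-R.T@t
    return c+d*(z-c[2])/d[2]
E
python3 - <<'E'
from h import *
for n in("top","side"):
    im=robot.snapshot(n); cv2.imwrite(f"pics/{n}0.png",im[:,:,::-1])
    K,R,t=cam(n); print(n,K[0,0],-R.T@t,R[2])
    for th in("shaker","thumbwheel","clamp_jaw","pointer","gauge_line","wheel_top","clamped_bottle","gift_box","buffer_block"):
        print(th,[(np.round(d["extent"],1).tolist(),round(d["conf"],2)) for d in robot.find_in(th,n)[:2]])
print(robot.get_obs())
E
```

```text
top 465.60599231498236 [0.39828889 0.07157464 1.15774767] [ 0.15153067  0.02417868 -0.98815679]
shaker [([397.2, 201.5, 109.6, 86.4], 0.82)]
thumbwheel [([419.8, 188.8, 19.9, 16.1], 0.74)]
clamp_jaw [([411.9, 192.0, 41.9, 45.2], 0.7)]
pointer [([412.4, 191.0, 44.2, 46.2], 0.63)]
gauge_line [([395.6, 203.2, 106.8, 86.4], 0.69)]
wheel_top [([397.9, 202.8, 112.4, 89.0], 0.74)]
clamped_bottle [([378.1, 207.7, 14.4, 14.8], 0.49)]
gift_box [([462.6, 160.9, 38.5, 41.2], 0.77)]
buffer_block [([361.5, 158.6, 37.4, 27.5], 0.79)]
side 391.11005018782885 [ 0.19650659 -0.48504408  0.59093137] [ 0.44996811  0.66377621 -0.59743605]
shaker [([366.6, 259.9, 136.0, 110.7], 0.85)]
thumbwheel [([401.5, 249.4, 29.0, 24.5], 0.95)]
clamp_jaw [([392.9, 240.4, 71.5, 33.5], 0.63)]
pointer []
gauge_line [([370.6, 259.5, 132.9, 110.7], 0.78)]
wheel_top [([368.9, 261.6, 136.2, 115.4], 0.77)]
clamped_bottle [([342.6, 219.6, 11.7, 35.9], 0.71)]
gift_box [([473.8, 296.3, 59.5, 65.6], 0.59)]
buffer_block [([384.6, 223.2, 46.0, 24.5], 0.58)]
{'time': 1.0, 'joint_positions': array([ 1.14590140e+00,  8.71894378e-02,  1.37069906e+00, -3.52910767e-06,
        1.68361177e+00, -1.03089297e-01]), 'qvel': array([ 0.00014888,  0.0009611 ,  0.00037681, -0.00057626,  0.00104197,
        0.00040028]), 'joint_torque': array([-3.82420212e-04, -3.40038836e+01, -3.02611899e+01,  7.18257157e-02,
        2.34392239e-02, -2.73876218e-06]), 'tool_pos': array([0.17395909, 0.52177769, 0.22251213]), 'ee_rot': array([3.14150112e+00, 1.29951286e-05, 2.81978663e+00]), 'wrist_force': array([-1.07411561, -0.52587601, -1.1131596 ]), 'wrist_torque': array([ 0.01929975,  0.01350958, -0.03998221]), 'finger_force': 0.0, 'width': 0.09367359267005479}
```

```bash
python3 - <<'E'
import cv2,numpy as np
a=cv2.imread("pics/top0.png")[130:270,320:500]; b=cv2.imread("pics/side0.png")[180:340,270:520]
a=cv2.resize(a,None,fx=4.4,fy=4.4,interpolation=3)[:600,:800]; b=cv2.resize(b,None,fx=3.2,fy=3.2,interpolation=3)
cv2.imwrite("pics/a.png",a);cv2.imwrite("pics/b.png",b)
E
```

```text
(no output)
```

View pics/a.png

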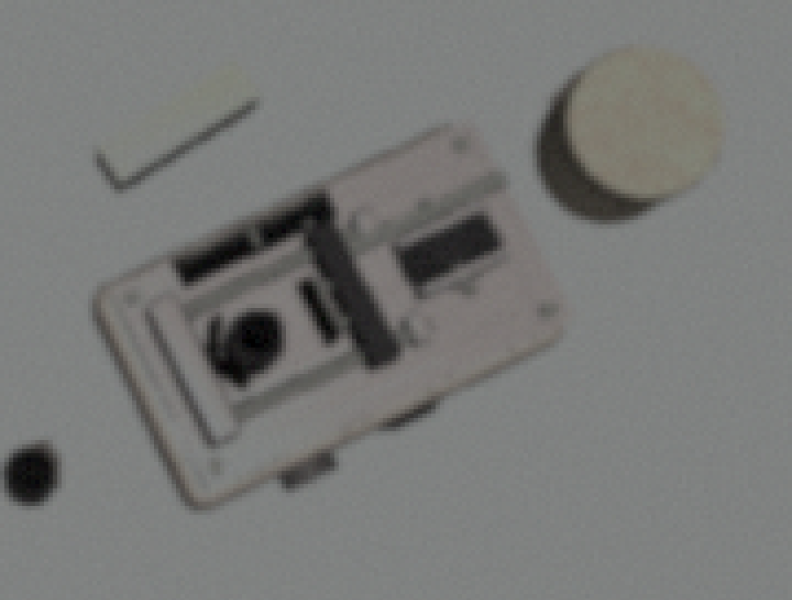

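View pics/b.png

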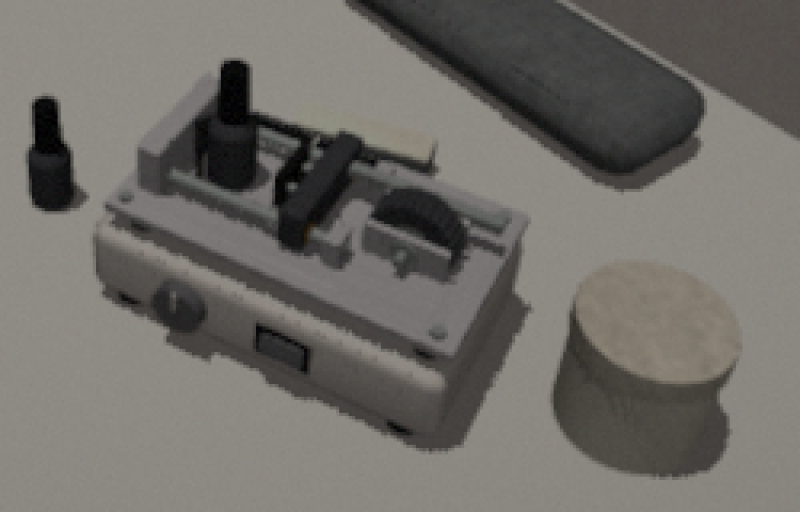

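```bash
cat >> h.py <<'E'
def S2W(s,P):
    P=np.atleast_2d(np.array(P,float))/1000; c,q=np.cos(s[2]),np.sin(s[2])
    return np.c_[s[0]+c*P[:,0]-q*P[:,1], s[1]+q*P[:,0]+c*P[:,1], P[:,2]]
E
python3 - <<'E'
from h import *
from scipy.optimize import least_squares
T=lambda u,v:(320+u/4.4,130+v/4.4)
S=lambda u,v:(270+u/3.2,180+v/3.2)
obs=[("top",(60,108,78),T(93,295)),("top",(-60,108,78),T(195,512)),("top",(-60,-108,78),T(572,325)),("top",(60,-108,78),T(462,118)),
("top",(0,-65,112),T(450,248)),("top",(47,22,80),T(255,237)),
("side",(-60,-108,78),S(450,357)),("side",(60,-108,78),S(532,212)),("side",(-60,108,78),S(100,205))]
def res(s): return np.concatenate([(proj(n,S2W(s,P))[0]-uv) for n,P,uv in obs])
best=min((least_squares(res,[.5,.05,y],loss="soft_l1") for y in np.arange(-3,3,1.)),key=lambda r:r.cost)
print(best.x,best.cost); print(res(best.x).reshape(-1,2).round(1))
s=best.x; np.save("s.npy",s)
tray=[(60,108,78),(-60,108,78),(-60,-108,78),(60,-108,78)]
hous=[(67,113,60),(-67,113,60),(-67,-113,60),(67,-113,60)]
gl=[(40,22,80),(54,22,80)]; wh=[(9,-65-23,100),(9,-65+23,100),(-9,-65+23,100),(-9,-65-23,100)]
for n,f,o,sz in(("top",4.4,(320,130),(180,140)),("side",3.2,(270,180),(250,160))):
    im=cv2.imread(f"pics/{n}0.png")[o[1]:o[1]+sz[1],o[0]:o[0]+sz[0]]
    im=cv2.resize(im,None,fx=f,fy=f,interpolation=3); im=np.clip(im*1.6,0,255).astype(np.uint8)
    for P,c in((tray,(0,255,0)),(hous,(255,0,0)),(gl,(0,0,255)),(wh,(0,255,255))):
        q=((proj(n,S2W(s,P))-o+.5)*f).astype(int); cv2.polylines(im,[q],True,c,1)
    cv2.imwrite(f"pics/o_{n}.png",im[:600,:800])
print(S2W(s,[(0,-65,116),(47,22,80),(0,55,78)]))
E
```

```text
Traceback (most recent call last):
  File "h.py", line 7, in proj
    K,R,t=cam(n); q=(np.atleast_2d(P)@R.T+t)@K.T; return q[:,:2]/q[:,2:]
          ~~~^^^
  File "h.py", line 4, in cam
    p=robot.camera_params(n); K=np.array(p["camera_matrix"],float)
ValueError: time passes only in moves, steps and waits
```

```bash
sed -i 's/^def cam(n)/import functools\n@functools.cache\ndef cam(n)/' h.py
cat > fit.py <<'E'
from h import *
from scipy.optimize import least_squares
T=lambda u,v:(320+u/4.4-.5,130+v/4.4-.5)
S=lambda u,v:(270+u/3.2-.5,180+v/3.2-.5)
obs=[("top",(60,108,78),T(93,295)),("top",(-60,108,78),T(195,512)),("top",(-60,-108,78),T(572,325)),("top",(60,-108,78),T(462,118)),
("top",(0,-65,112),T(450,248)),("top",(47,22,80),T(255,237)),
("side",(-60,-108,78),S(450,357)),("side",(60,-108,78),S(532,212)),("side",(-60,108,78),S(100,205))]
def res(s): return np.concatenate([(proj(n,S2W(s,P))[0]-uv) for n,P,uv in obs])
best=min((least_squares(res,[.5,.05,y],loss="soft_l1") for y in np.arange(-3,3,1.)),key=lambda r:r.cost)
print(best.x,best.cost); print(res(best.x).reshape(-1,2).round(1))
s=best.x; np.save("s.npy",s)
tray=[(60,108,78),(-60,108,78),(-60,-108,78),(60,-108,78)]
hous=[(67,113,60),(-67,113,60),(-67,-113,60),(67,-113,60)]
gl=[(40,22,80),(54,22,80)]; wh=[(9,-65-23,100),(9,-65+23,100),(-9,-65+23,100),(-9,-65-23,100)]
for n,f,o,sz in(("top",4.4,(320,130),(180,140)),("side",3.2,(270,180),(250,160))):
    im=cv2.imread(f"pics/{n}0.png")[o[1]:o[1]+sz[1],o[0]:o[0]+sz[0]]
    im=cv2.resize(im,None,fx=f,fy=f,interpolation=3); im=np.clip(im*1.6,0,255).astype(np.uint8)
    for P,c in((tray,(0,255,0)),(hous,(255,0,0)),(gl,(0,0,255)),(wh,(0,255,255))):
        q=((proj(n,S2W(s,P))-o+.5)*f).astype(int); cv2.polylines(im,[q],True,c,1)
    cv2.imwrite(f"pics/o_{n}.png",im[:600,:800])
print(S2W(s,[(0,-65,116),(47,22,80),(0,55,78)]))
E
python3 fit.py
```

```text
[ 0.56345718 -0.09505981  0.4217075 ] 14.19988538160769
[[ 2.3 -0.1]
 [ 2.2 -3.3]
 [-0.3 -1.3]
 [ 0.5  0.7]
 [ 1.9 -1.3]
 [ 0.9  2. ]
 [-1.  -1.6]
 [-2.9 -0.3]
 [-0.7 -1.4]]
[[ 0.59006291 -0.15436525  0.116     ]
 [ 0.59733456 -0.05574921  0.08      ]
 [ 0.54094464 -0.04487829  0.078     ]]
```

View pics/o_top.png

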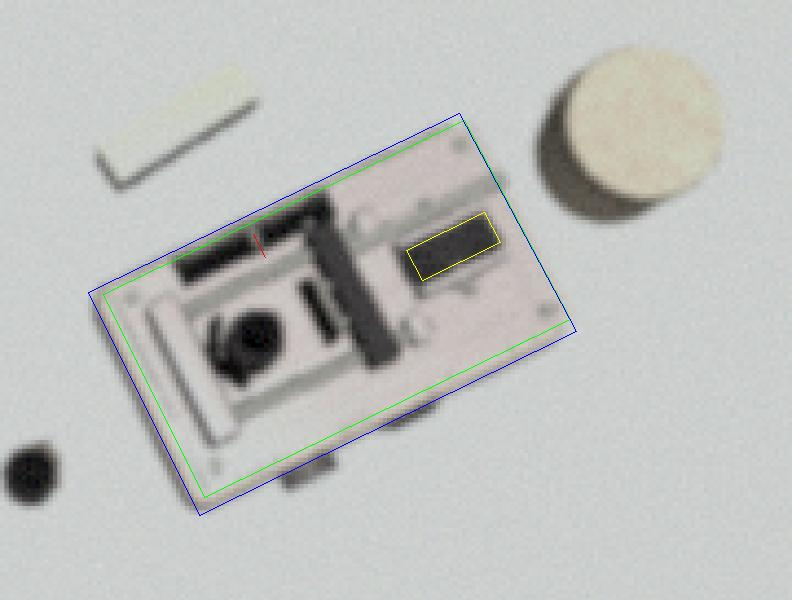

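```bash
python3 - <<'E'
t=open("fit.py").read()
a=t.index("obs=["); b=t.index("def res")
t=t[:a]+'''obs=[("top",(0,94,112),T(181,374)),("top",(0,-65,108),T(452,249)),("top",(47,22,80),T(257,238)),
("top",(60,-108,78),T(462,118)),("top",(-60,-108,78),T(572,325)),("top",(-67,113,60),T(195,514)),
("side",(0,-65,112),S(420,220)),("side",(-60,-108,78),S(450,357)),("side",(60,-108,78),S(532,212))]
'''+t[b:]
t=t.replace("gl=[","vj=[(30,94,112),(-30,94,112),(-30,60,112),(30,60,112)];rk=[(18,-110,101),(26,-110,101),(26,-20,101),(18,-20,101)]; gl=[").replace("(wh,(0,255,255))","(wh,(0,255,255)),(vj,(255,0,255)),(rk,(255,255,0))")
open("fit.py","w").write(t)
E
python3 fit.py; python3 -c "
import cv2,numpy as np
a=cv2.imread('pics/o_top.png')[90:530,60:590];b=cv2.imread('pics/o_side.png')[50:440,80:560]
"
```

```text
[ 0.56403276 -0.09546136  0.40881683] 10.472279999679603
[[ 0.1 -0.3]
 [ 1.4 -1.1]
 [ 0.8  1.3]
 [ 1.2  0.8]
 [-0.2 -0.8]
 [ 0.5 -0.3]
 [ 0.3 -4.8]
 [-1.3 -1.3]
 [-2.4  0.3]]
[[ 0.58987182 -0.15510482  0.116     ]
 [ 0.59841405 -0.05659071  0.08      ]
 [ 0.54216894 -0.04499381  0.078     ]]
```

View pics/o_top.png

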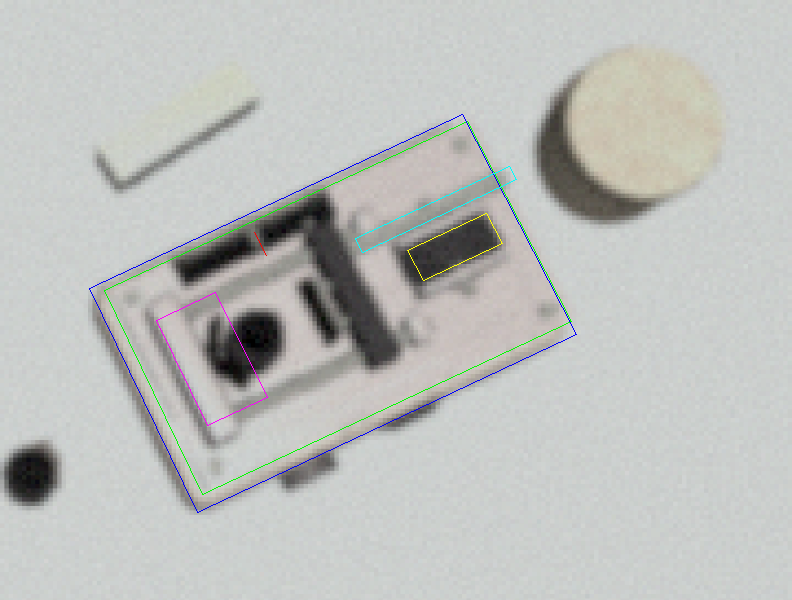

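View pics/o_side.png

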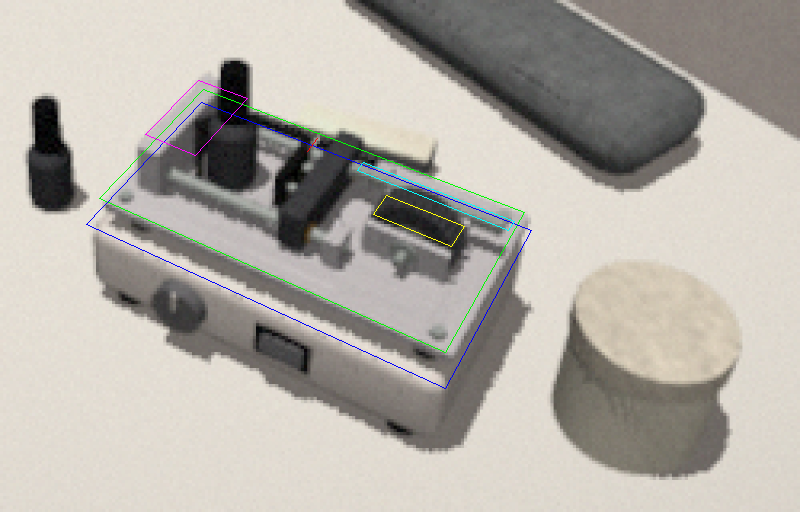

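>>> servo_tool(plan=[[-1,-0.84,0,0,0,1,0],[-1,-0.84,0,0,0,1,0],[-1,-0.84,0,0,0,1,0],[-1,-0.84,0,0,0,1,0],[-1,-0.84,0,0,0,1,0],[-1,-0.84,0,0,0,1,0],[-1,-0.84,0,0,0,1,0],[-1,-0.84,0,0,0,1,0],[-1,-0.84,0,0,0,1,0],[-1,-0.84,0,0,0,1,0],[-1,-0.84,0,0,0,1,0],[-1,-0.84,0,0,0,1,0]])

```text
time: 2.0
tool_pos: [0.2423, 0.4104, 0.2226]
ee_rot: [3.142, -0.0, 1.314]
wrist_force: [-0.1, 0.6, 0.6]
width: 0.0172
finger_force: 0.0
```

```bash
cat >> h.py <<'E'
def rel(P,yaw):  # shift in tool units and turn to target from the current pose
    from scipy.spatial.transform import Rotation as Ro
    o=robot.get_obs(); R=Ro.from_euler("xyz",o["ee_rot"]); T=Ro.from_euler("xyz",[np.pi,0,yaw])
    print("t",round(o["time"],2),o["tool_pos"].round(4),o["ee_rot"].round(3),"F",o["wrist_force"].round(1),o["width"].round(4))
    print("shift",(R.inv().apply(np.array(P)-o["tool_pos"])/.1).round(3),"turn",((R.inv()*T).as_rotvec()/(np.pi/2)).round(3))
E
python3 - <<'E'
from h import *
s=np.load("s.npy"); W=S2W(s,[(0,-80,200)])[0]; print(W)
rel(W,s[2])
# jaw y in shaker: top dark band centre crop (350,292), z 108
p=atz("top",(320+350/4.4-.5,130+292/4.4-.5),.108); d=p[:2]-s[:2]; c,q=np.cos(s[2]),np.sin(s[2]); print("jaw",c*d[0]+q*d[1],-q*d[0]+c*d[1])
E
```

```text
[ 0.59583468 -0.1688687   0.2       ]Traceback (most recent call last):
  File "<stdin>", line 3, in <module>
  File "h.py", line 19, in rel
    print("t",round(o["time"],2),o["tool_pos"].round(4),o["ee_rot"].round(3),"F",o["wrist_force"].round(1),o["width"].round(4))
                                                                                                           ^^^^^^^^^^^^^^^^
AttributeError: 'float' object has no attribute 'round'
```

>>> servo_tool(plan=[[-0.85,1,0,0,0,0.535,0],[-0.85,1,0,0,0,0.535,0],[-0.85,1,0,0,0,0.535,0],[-0.85,1,0,0,0,0.535,0],[-0.85,1,0,0,0,0.535,0],[-0.85,1,0,0,0,0.535,0],[-0.85,1,0,0,0,0.535,0],[-0.85,1,0,0,0,0.535,0]])

```text
time: 2.67
tool_pos: [0.3182, 0.3031, 0.2226]
ee_rot: [-3.141, -0.0, 0.477]
wrist_force: [0.1, -0.5, 1.4]
width: 0.0001
finger_force: 0.0
```

```bash
sed -i 's/o\["width"\].round(4)/round(o["width"],4)/' h.py; python3 - <<'E'
from h import *
s=np.load("s.npy"); W=S2W(s,[(0,-80,200)])[0]; print(W)
rel(W,s[2])
p=atz("top",(320+350/4.4-.5,130+292/4.4-.5),.108); d=p[:2]-s[:2]; c,q=np.cos(s[2]),np.sin(s[2]); print("jaw",c*d[0]+q*d[1],-q*d[0]+c*d[1])
E
```

```text
[ 0.59583468 -0.1688687   0.2       ]
t 2.67 [0.3182 0.3031 0.2226] [-3.141 -0.     0.477] F [ 0.1 -0.5  1.4] 0.0001
shift [0.298 5.467 0.225] turn [-0.    -0.     0.044]
jaw 0.0012012188588728441 -0.0033560861794032157
```

>>> servo_tool(plan=[[0.1,1,0,0,0,0,0],[0.1,1,0,0,0,0,0],[0.1,1,0,0,0,0,0]])

```text
time: 2.92
tool_pos: [0.3744, 0.2167, 0.2226]
ee_rot: [3.139, -0.0, 0.481]
wrist_force: [-0.2, 0.6, -1.0]
width: 0.0006
finger_force: 0.0
```

>>> servo_tool(plan=[[0.1,1,0,0,0,0,0],[0.1,1,0,0,0,0,0],[0.1,1,0,0,0,0,0]])

```text
time: 3.17
tool_pos: [0.4298, 0.1317, 0.2225]
ee_rot: [3.139, -0.0, 0.479]
wrist_force: [0.9, 0.1, -0.3]
width: 0.0003
finger_force: 0.0
```

>>> servo_tool(plan=[[0.1,1,0,0,0,0,0],[0.1,1,0,0,0,0,0],[0.1,1,0,0,0,0,0]])

```text
time: 3.42
tool_pos: [0.4848, 0.0473, 0.2222]
ee_rot: [3.14, 0.0, 0.479]
wrist_force: [0.3, 0.5, 0.6]
width: 0.0003
finger_force: 0.0
```

>>> servo_tool(plan=[[0,1,0,0,0,0,0],[0,1,0,0,0,0,0],[0,1,0,0,0,0,0],[0,1,0,0,0,0,0],[0,1,0,0,0,0,0],[0,1,0,0,0,0,0]])

```text
time: 3.92
tool_pos: [0.5288, -0.0369, 0.2224]
ee_rot: [-3.141, -0.0, 0.481]
wrist_force: [-1.5, -0.0, -0.8]
width: 0.0004
finger_force: 0.0
```

```bash
cat >> h.py <<'E'
def goto(P):  # shaker mm of the fingertip -> relative move
    s=np.load("s.npy"); rel(S2W(s,[(P[0],P[1],P[2]+17)])[0],s[2])
E
python3 - <<'E'
from h import *
goto((0,-80,183))
E
```

```text
t 3.92 [ 0.5288 -0.0369  0.2224] [-3.141 -0.     0.481] F [-1.5 -0.  -0.8] 0.0004
shift [-0.017  1.481  0.223] turn [-0.001 -0.     0.046]
```

>>> servo_tool(plan=[[0,1,0,0,0,0.046,0],[0,1,0,0,0,0.046,0],[0,1,0,0,0,0.046,0],[0,1,0,0,0,0.046,0],[0,1,0,0,0,0.046,0]])

```text
time: 4.33
tool_pos: [0.575, -0.1253, 0.2223]
ee_rot: [-3.14, 0.0, 0.409]
wrist_force: [-0.0, 0.4, -0.5]
width: 0.0003
finger_force: 0.0
```

```bash
python3 - <<'E'
from h import *
goto((0,-80,135))
E
```

```text
t 4.33 [ 0.575  -0.1253  0.2223] [-3.14   0.     0.409] F [-0.   0.4 -0.5] 0.0003
shift [0.018 0.484 0.703] turn [-0.001  0.    -0.   ]
```

>>> servo_tool(plan=[[0.02,0.48,0.3,0,0,0,0],[0.02,0.48,0.7,0,0,0,0],[0.02,0.48,0.7,0,0,0,0],[0.02,0.48,0.7,0,0,0,0],[0.02,0.48,0.7,0,0,0,0]])

```text
time: 4.75
tool_pos: [0.5956, -0.1677, 0.153]
ee_rot: [-3.14, 0.0, 0.409]
wrist_force: [-0.3, 0.1, 0.1]
width: 0.0008
finger_force: 0.0
```

```bash
python3 - <<'E'
from h import *
goto((0,-80,135))
f=[]
for n,sz in(("top",4),("side",4)):
    im=robot.snapshot(n); cv2.imwrite(f"pics/{n}1.png",im[:,:,::-1])
    s=np.load("s.npy"); c=proj(n,S2W(s,[(0,-55,110)]))[0].astype(int)
    x=im[c[1]-50:c[1]+50,c[0]-50:c[0]+50,::-1]; f.append(np.clip(cv2.resize(x,None,fx=4,fy=4,interpolation=3)*1.6,0,255))
cv2.imwrite("pics/c1.png",np.hstack(f))
E
```

```text
t 4.75 [ 0.5956 -0.1677  0.153 ] [-3.14   0.     0.409] F [-0.3  0.1  0.1] 0.0008
shift [-0.003  0.012  0.01 ] turn [-0.001  0.     0.   ][ WARN:0@2.923] global loadsave.cpp:1063 imwrite_ Unsupported depth image for selected encoder is fallbacked to CV_8U.
```

View pics/c1.png

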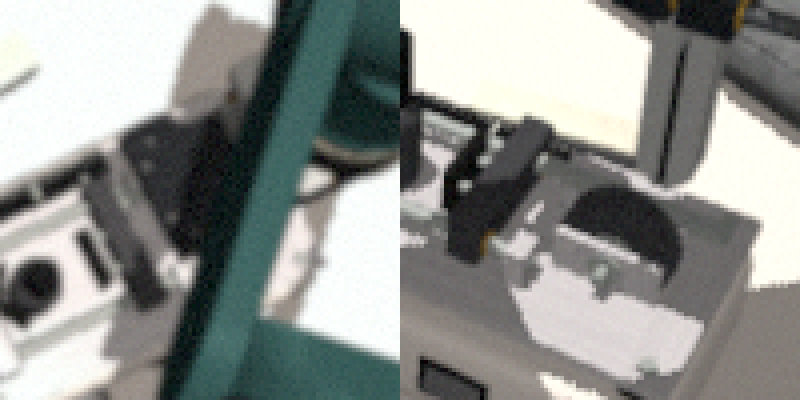

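>>> servo_tool(plan=[[0,-0.03,0.1,0,0,0,0],[0,-0.03,0.15,0,0,0,0],[0,-0.03,0.18,0,0,0,0],[0,-0.03,0.19,0,0,0,0],[0,-0.03,0.2,0,0,0,0],[0,-0.03,0.2,0,0,0,0]])

```text
time: 5.35
tool_pos: [0.5948, -0.167, 0.1323]
ee_rot: [-3.141, 0.0, 0.407]
wrist_force: [0.6, -0.0, -0.1]
width: 0.0003
finger_force: 0.0
```

```bash
python3 - <<'E'
from h import *
goto((0,-76,116))
E
```

```text
t 5.35 [ 0.5948 -0.167   0.1323] [-3.141  0.     0.407] F [ 0.6 -0.  -0.1] 0.0003
shift [ 0.002 -0.019 -0.007] turn [-0.     0.    -0.001]
```

>>> servo_tool(plan=[[0,-0.04,0,0,0,0,0],[0,-0.04,0.01,0,0,0,0],[0,-0.04,0.01,0,0,0,0],[0,-0.04,0.01,0,0,0,0]])

```text
time: 5.68
tool_pos: [0.5935, -0.1635, 0.1325]
ee_rot: [3.141, -0.001, 0.407]
wrist_force: [-1.3, -0.2, 4.4]
width: 0.0007
finger_force: 1.9
```

>>> servo_tool(plan=[[0,0,0.015,0,0,0,0],[0,-0.04,0.015,0,0,0,0],[0,-0.08,0.015,0,0,0,0],[0,-0.12,0.015,0,0,0,0],[0,-0.16,0.015,0,0,0,0],[0,-0.2,0.015,0,0,0,0]])

```text
time: 6.18
tool_pos: [0.5865, -0.146, 0.1318]
ee_rot: [3.138, -0.003, 0.407]
wrist_force: [1.3, -1.5, 2.5]
width: 0.0004
finger_force: 1.3
```

```bash
cat >> h.py <<'E'
def look(tag,view=False):
    s=np.load("s.npy"); f=[]
    for n in("top","side"):
        im=robot.snapshot(n)[:,:,::-1]; cv2.imwrite(f"pics/{n}{tag}.png",im)
        # warp: shaker plane z=80, x 20..75, y -40..60 -> 8 px/mm
        y0,y1,x0,x1,k=-40,60,-50,70,8
        c=np.float32([(x1,y0,80),(x1,y1,80),(x0,y1,80),(x0,y0,80)])
        H=cv2.getPerspectiveTransform(proj(n,S2W(s,c)).astype(np.float32),np.float32([(0,0),((y1-y0)*4,0),((y1-y0)*4,(x1-x0)*4),(0,(x1-x0)*4)]))
        w=cv2.warpPerspective(im,H,((y1-y0)*4,(x1-x0)*4),flags=cv2.INTER_CUBIC)
        cv2.imwrite(f"pics/w_{n}{tag}.png",w); f.append(np.clip(w*1.6,0,255).astype(np.uint8))
    cv2.imwrite(f"pics/w{tag}.png",np.hstack(f))
E
python3 - <<'E'
from h import *
goto((0,-76,116)); look(2)
s=np.load("s.npy")
# same warp for the initial pictures, stacked
import h
class R0:
    def __getattr__(s,k): return getattr(robot,k)
    def snapshot(s,n): return cv2.imread(f"pics/{n}0.png")[:,:,::-1]
h.robot=R0(); h.look("0w")
a=cv2.imread("pics/w0w.png")[:290];b=cv2.imread("pics/w2.png")[:290]; cv2.imwrite("pics/c2.png",np.vstack([a,b]))
E
```

```text
t 6.18 [ 0.5865 -0.146   0.1318] [ 3.138e+00 -3.000e-03  4.070e-01] F [ 1.3 -1.5  2.5] 0.0004
shift [-0.005  0.207 -0.011] turn [ 0.002 -0.002 -0.001]
```

View pics/c2.png

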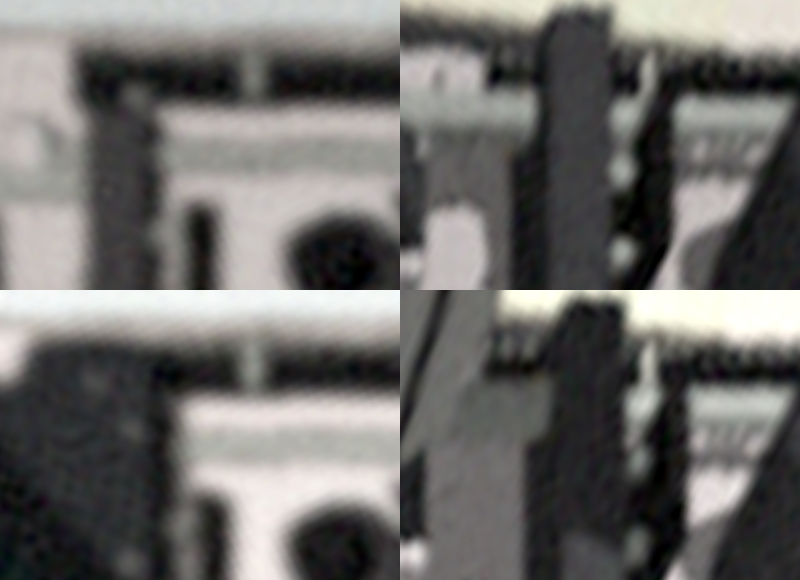

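>>> servo_tool(plan=[[0,0,-0.08,0,0,0,0],[0,0.2,-0.08,0,0,0,0],[0,0.2,-0.03,0,0,0,0],[0,0.2,0.01,0,0,0,0],[0,0.2,0.01,0,0,0,0],[0,0.16,0.01,0,0,0,0],[0,0.12,0.01,0,0,0,0],[0,0.08,0.01,0,0,0,0],[0,0.04,0.01,0,0,0,0],[0,0,0.01,0,0,0,0],[0,-0.03,0.01,0,0,0,0],[0,-0.03,0.01,0,0,0,0]])

```text
time: 7.28
tool_pos: [0.5839, -0.141, 0.1296]
ee_rot: [-3.14, -0.001, 0.408]
wrist_force: [-1.1, 2.2, 7.3]
width: 0.0007
finger_force: 3.8
```

```bash
cat >> h.py <<'E'
def jaw(tag,ref="2"):  # jaw shift (mm) along y since picture ref, by template match of the jaw's front edge in the rectified side view
    a=cv2.imread(f"pics/w_side{ref}.png"); b=cv2.imread(f"pics/w_side{tag}.png")
    t=a[30:180,200:300] if False else a[40:200,215:290]
    r=cv2.matchTemplate(b[40:200],t,cv2.TM_CCOEFF_NORMED)[0]; i=int(r.argmax())
    print("shift",(i-215)/4,"score",r[i].round(2))
E
python3 - <<'E'
from h import *
goto((0,-76,116)); look(3); jaw(3); jaw("0w")
a=cv2.imread("pics/side3.png")
E
```

```text
t 7.28 [ 0.5839 -0.141   0.1296] [-3.14e+00 -1.00e-03  4.08e-01] F [-1.1  2.2  7.3] 0.0007
shift [-0.001  0.264 -0.034] turn [-0.001 -0.    -0.001]
shift 5.5 score 0.81
shift -2.75 score 0.75
```

>>> servo_tool(plan=[[0,0,-0.08,0,0,0,0],[0,0.24,-0.08,0,0,0,0],[0,0.24,-0.03,0,0,0,0],[0,0.24,0.01,0,0,0,0],[0,0.24,0.01,0,0,0,0],[0,0.2,0.01,0,0,0,0],[0,0.16,0.01,0,0,0,0],[0,0.12,0.01,0,0,0,0],[0,0.08,0.01,0,0,0,0],[0,0.04,0.01,0,0,0,0],[0,0.01,0.01,0,0,0,0],[0,0,0.01,0,0,0,0]])

```text
time: 8.38
tool_pos: [0.5841, -0.1413, 0.1302]
ee_rot: [3.142, -0.002, 0.407]
wrist_force: [-2.2, 1.1, 8.9]
width: 0.0007
finger_force: 4.5
```

```bash
python3 - <<'E'
from h import *
goto((0,-76,116)); look(4); jaw(4); jaw(4,3)
E
```

```text
t 8.38 [ 0.5841 -0.1413  0.1302] [ 3.142e+00 -2.000e-03  4.070e-01] F [-2.2  1.1  8.9] 0.0007
shift [-0.001  0.26  -0.028] turn [ 0.    -0.001 -0.001]
shift 11.0 score 0.82
shift 5.25 score 0.94
```

View pics/w4.png

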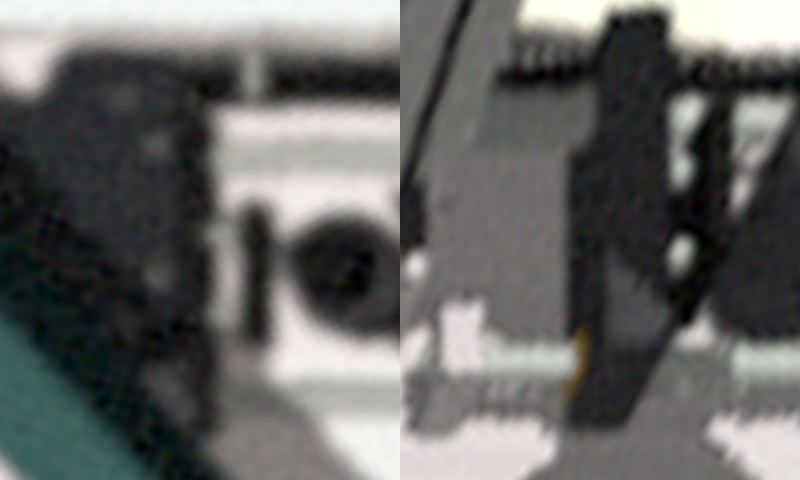

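>>> servo_tool(plan=[[0,0,-0.08,0,0,0,0],[0,0.24,-0.08,0,0,0,0],[0,0.24,-0.03,0,0,0,0],[0,0.24,0.01,0,0,0,0],[0,0.24,0.01,0,0,0,0],[0,0.2,0.01,0,0,0,0],[0,0.16,0.01,0,0,0,0],[0,0.12,0.01,0,0,0,0],[0,0.08,0.01,0,0,0,0],[0,0.04,0.01,0,0,0,0],[0,0.01,0.01,0,0,0,0],[0,0,0.01,0,0,0,0]])

```text
time: 9.48
tool_pos: [0.5845, -0.1412, 0.1302]
ee_rot: [3.141, -0.003, 0.407]
wrist_force: [-3.0, 1.8, 11.9]
width: 0.0006
finger_force: 5.2
```

```bash
python3 - <<'E'
from h import *
goto((0,-76,116)); look(5); jaw(5); jaw(5,4); jaw(5,3)
E
```

```text
t 9.48 [ 0.5845 -0.1412  0.1302] [ 3.141e+00 -3.000e-03  4.070e-01] F [-3.   1.8 11.9] 0.0006
shift [-0.005  0.259 -0.028] turn [ 0.    -0.002 -0.001]
shift 16.5 score 0.76
shift 5.25 score 0.95
shift 10.75 score 0.94
```

>>> servo_tool(plan=[[0,0,-0.2,0,0,0,0],[0,0.3,-0.6,0,0,0,0],[0,0.7,-1,0,0,0,0],[0,1,-1,0,0,0,0],[0,1,-1,0,0,0,0],[0,1,-1,0,0,0,0]])

```text
time: 10.08
tool_pos: [0.6241, -0.2358, 0.2261]
ee_rot: [-3.141, 0.0, 0.404]
wrist_force: [-0.3, 0.4, -0.7]
width: 0.0002
finger_force: 0.0
```

```bash
python3 - <<'E'
from h import *
goto((0,-76,116)); look(6)
E
```

```text
t 10.08 [ 0.6241 -0.2358  0.2261] [-3.141  0.     0.404] F [-0.3  0.4 -0.7] 0.0002
shift [ 0.004 -0.766  0.932] turn [-0.     0.    -0.003]
```

View pics/w6.png

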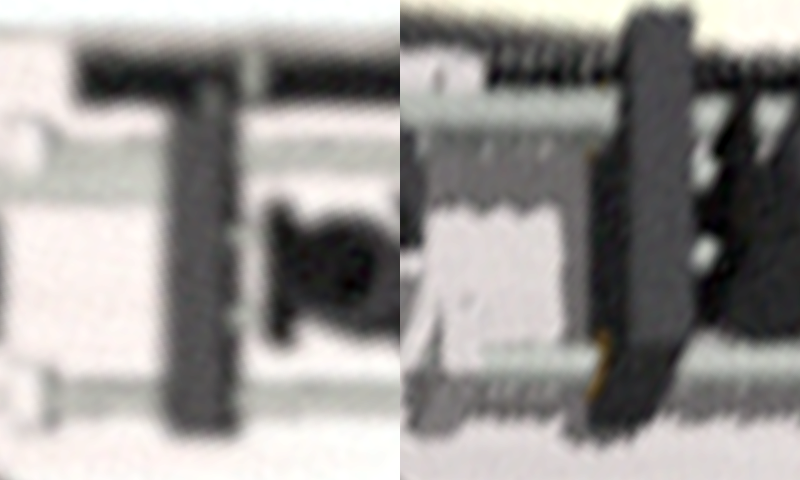

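```bash
python3 - <<'E'
import cv2,numpy as np
for t in("0w","6"):
    w=cv2.imread(f"pics/w_top{t}.png",0).astype(int)
    for r in(75,82,88,94,98): print(t,r,*w[r-1:r+2,90:280:4].mean(0).round().astype(int))
    print("cols",*range(90,280,4)); m=w[240:280,60:330:4].mean(0).round().astype(int); print("jaw",*m)
    e=np.gradient(cv2.GaussianBlur(w.astype(float),(1,9),2)[330 if t=="6" else 330-0:400].mean(0)); print("edges",e[100:290].argmin()+100,e[100:290].argmax()+100)
E
```

```text
0w 75 20 15 16 19 19 18 17 17 18 17 16 18 19 18 15 12 10 10 10 10 11 14 16 16 16 15 14 15 17 18 20 20 18 15 17 23 29 40 53 65 72 73 67 57 44 30 22 16
0w 82 15 11 11 13 11 10 11 15 22 28 31 32 31 29 25 21 20 17 13 10 10 13 16 15 11 7 9 14 16 15 14 10 5 5 12 22 28 36 50 63 70 71 66 55 44 32 20 15
0w 88 17 16 16 14 10 8 12 20 30 40 45 47 45 41 38 31 26 20 14 12 15 17 17 14 9 6 8 12 14 14 15 12 7 7 12 17 24 34 45 57 63 65 60 50 38 27 19 14
0w 94 20 18 20 17 12 11 15 25 36 46 52 55 55 51 44 37 29 26 24 23 25 26 27 26 22 19 18 18 21 21 22 21 19 22 25 24 26 33 42 51 56 58 53 47 38 29 24 20
0w 98 25 19 21 20 16 15 19 28 38 47 53 56 56 53 47 42 37 33 33 34 37 41 40 39 35 34 36 33 32 33 32 32 31 32 32 30 31 39 46 51 53 55 55 49 44 37 33 31
cols 90 94 98 102 106 110 114 118 122 126 130 134 138 142 146 150 154 158 162 166 170 174 178 182 186 190 194 198 202 206 210 214 218 222 226 230 234 238 242 246 250 254 258 262 266 270 274 278
jaw 124 122 121 118 111 99 85 72 60 49 41 38 37 37 38 39 40 39 37 34 31 30 31 35 44 55 66 76 80 79 72 61 47 33 21 14 14 24 41 60 78 93 106 115 120 122 124 125 125 125
[... 564 characters left out ...]
35 31 31 28 29 27 24 23 20 16 15 16 22 28 36 46 53 55 54 49 42 36 33 34 43 55 68 75 75 68 60 51 40 32 26
6 98 52 46 45 45 46 49 48 50 54 56 59 58 55 51 47 48 45 39 37 32 30 27 22 19 20 23 30 38 47 54 58 58 53 46 39 35 36 45 56 66 71 72 68 62 57 48 42 41
cols 90 94 98 102 106 110 114 118 122 126 130 134 138 142 146 150 154 158 162 166 170 174 178 182 186 190 194 198 202 206 210 214 218 222 226 230 234 238 242 246 250 254 258 262 266 270 274 278
jaw 153 153 154 155 155 154 154 153 153 154 154 154 154 154 154 154 154 154 155 155 155 153 148 141 129 114 97 80 66 57 52 50 49 50 51 52 52 50 48 45 43 42 44 53 68 86 104 116 120 115 102 84 63 45 32 24 19 17 17 17 16 15 16 17 17 16 17 18
edges 163 239
```

>>> servo_tool(plan=[[0,-0.4,0,0,0,0,0],[0,-0.77,0.3,0,0,0,0],[0,-0.77,0.7,0,0,0,0],[0,-0.77,0.85,0,0,0,0],[0,-0.77,0.85,0,0,0,0],[0,-0.77,0.85,0,0,0,0]])

```text
time: 10.68
tool_pos: [0.5918, -0.1613, 0.1402]
ee_rot: [-3.138, 0.003, 0.409]
wrist_force: [0.5, -0.5, 1.2]
width: 0.0003
finger_force: 0.0
```

```bash
python3 -c "
from h import *
goto((0,-76,111.5))"
```

```text
t 10.68 [ 0.5918 -0.1613  0.1402] [-3.138e+00  3.000e-03  4.090e-01] F [ 0.5 -0.5  1.2] 0.0003
shift [0.008 0.046 0.117] turn [-0.002  0.002  0.   ]
```

>>> servo_tool(plan=[[0,0.045,0.04,0,0,0,0],[0,0.045,0.09,0,0,0,0],[0,0.045,0.11,0,0,0,0],[0,0.02,0.11,0,0,0,0],[0,-0.02,0.11,0,0,0,0],[0,-0.06,0.11,0,0,0,0],[0,-0.1,0.11,0,0,0,0],[0,-0.14,0.11,0,0,0,0],[0,-0.18,0.11,0,0,0,0],[0,-0.2,0.11,0,0,0,0],[0,-0.2,0.11,0,0,0,0]])

```text
time: 11.6
tool_pos: [0.585, -0.1434, 0.1311]
ee_rot: [-3.139, -0.0, 0.408]
wrist_force: [-1.1, 2.9, 3.3]
width: 0.0003
finger_force: 1.7
```

```bash
python3 -c "
from h import *
goto((0,-76,111.5)); look(7); jaw(7,6); jaw(7,5)"
```

```text
t 11.6 [ 0.585  -0.1434  0.1311] [-3.139 -0.     0.408] F [-1.1  2.9  3.3] 0.0003
shift [-0.002  0.237  0.025] turn [-0.001 -0.    -0.   ]
shift 5.25 score 0.69
shift -1.0 score 0.5
```

>>> servo_tool(plan=[[0,0,-0.08,0,0,0,0],[0,0.22,-0.08,0,0,0,0],[0,0.22,-0.03,0,0,0,0],[0,0.22,0.01,0,0,0,0],[0,0.22,0.01,0,0,0,0],[0,0.18,0.01,0,0,0,0],[0,0.14,0.01,0,0,0,0],[0,0.1,0.01,0,0,0,0],[0,0.07,0.01,0,0,0,0],[0,0.05,0.01,0,0,0,0],[0,0.04,0.01,0,0,0,0],[0,0.04,0.01,0,0,0,0]])

```text
time: 12.7
tool_pos: [0.5872, -0.1489, 0.1326]
ee_rot: [3.139, -0.001, 0.407]
wrist_force: [-2.8, -0.9, 10.2]
width: 0.0006
finger_force: 5.0
```

>>> servo_tool(plan=[[0,0,-0.2,0,0,0,0],[0,0.3,-0.6,0,0,0,0],[0,0.7,-1,0,0,0,0],[0,1,-1,0,0,0,0],[0,1,-1,0,0,0,0],[0,1,-1,0,0,0,0],[0,1,-1,0,0,0,0]])

```text
time: 13.28
tool_pos: [0.6259, -0.2395, 0.2279]
ee_rot: [-3.138, 0.002, 0.407]
wrist_force: [-0.3, 0.2, -0.9]
width: 0.0001
finger_force: 0.0
```

```bash
python3 -c "
from h import *
goto((0,-76,120)); look(8)
w=cv2.imread('pics/w_top8.png',0).astype(int)
print(*range(180,290,4))
for r in(60,68,75,82,88,94,98): print(r,*w[r-1:r+2,180:290:4].mean(0).round().astype(int))"
```

```text
t 13.28 [ 0.6259 -0.2395  0.2279] [-3.138e+00  2.000e-03  4.070e-01] F [-0.3  0.2 -0.9] 0.0001
shift [ 0.005 -0.804  0.912] turn [-0.002  0.001 -0.001]
180 184 188 192 196 200 204 208 212 216 220 224 228 232 236 240 244 248 252 256 260 264 268 272 276 280 284 288
60 56 54 52 51 52 55 55 52 52 51 51 51 52 56 61 70 81 88 92 89 82 72 62 53 47 47 49 50
68 37 39 36 34 35 36 37 38 37 36 33 34 37 42 54 65 77 88 92 89 80 67 52 43 35 30 30 31
75 20 22 22 23 24 24 25 27 25 22 20 21 28 36 50 67 81 91 96 91 80 65 49 35 28 23 21 20
82 15 13 12 13 15 18 20 22 19 16 16 18 24 38 52 69 85 94 96 91 79 63 49 34 24 21 16 14
88 17 14 14 15 15 17 17 18 17 15 16 21 28 40 56 69 83 92 92 86 74 57 43 33 25 23 21 19
94 32 29 27 26 23 22 21 17 16 15 17 24 32 41 54 66 75 82 82 77 65 53 40 34 31 29 30 31
98 48 46 41 39 34 28 25 20 17 17 19 24 31 40 50 62 70 75 75 70 60 50 42 37 37 40 45 48
```

View pics/w8.png

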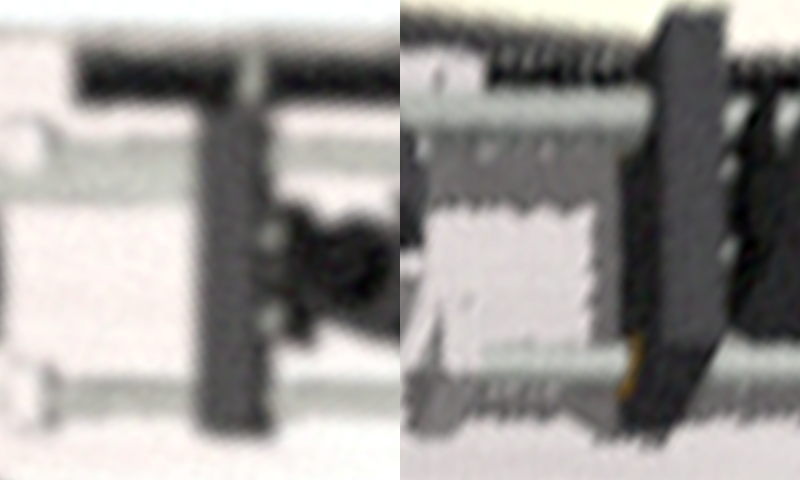

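```bash
cat >> h.py <<'E'
def disp(a,b):
    for n,z,(u0,u1,v0,v1) in(("top",108,(150,255,120,200)),("top",108,(150,235,300,460)),("side",108,(190,285,10,300)),):
        A=cv2.imread(f"pics/w_{n}{a}.png",0); B=cv2.imread(f"pics/w_{n}{b}.png",0)
        t=A[v0:v1,u0:u1]; r=cv2.matchTemplate(B[v0:v1],t,cv2.TM_CCOEFF_NORMED)[0]; i=int(r.argmax())
        o=(r[i-1]-r[i+1])/(2*(r[i-1]-2*r[i]+r[i+1])) if 0<i<len(r)-1 else 0
        K,R,T=cam(n); h=(-R.T@T)[2]; print(n,"disp",round((i+o-u0)/4*(h-z/1000)/(h-.08),2),"score",r[i].round(2))
E
python3 -c "
from h import *
disp(6,8); disp('0w',6)
a=cv2.imread('pics/w_top8.png',0).astype(float);b=cv2.imread('pics/w_top6.png',0).astype(float)
print('diff cols',*range(190,280,4))
for r in(75,82,88,94,98): print(r,*(a-b)[r-1:r+2,190:280:4].mean(0).round().astype(int))
"
```

```text
top disp 7.78 score 0.99
top disp 7.98 score 1.0
side disp 7.61 score 0.98
top disp 18.58 score 0.98
top disp 18.96 score 0.92
side disp 19.32 score 0.76
diff cols 190 194 198 202 206 210 214 218 222 226 230 234 238 242 246 250 254 258 262 266 270 274 278
75 -1 -1 -1 -2 -3 -3 -4 -4 -6 -4 0 2 3 1 0 0 2 3 0 -2 -3 -3 -2
82 -7 -9 -12 -14 -16 -17 -17 -18 -13 -6 3 9 10 10 8 5 4 4 2 -1 -2 -1 1
88 -6 -13 -18 -24 -27 -27 -28 -27 -19 -7 4 12 15 15 12 9 6 4 1 0 2 3 6
94 6 -3 -14 -23 -33 -38 -38 -33 -22 -8 4 13 18 15 11 8 6 3 0 -4 -3 0 3
98 17 8 -8 -21 -31 -40 -41 -35 -25 -11 1 8 12 10 7 5 1 -2 -7 -11 -10 -5 -2
```

>>> servo_tool(plan=[[0,-0.4,0,0,0,0,0],[0,-0.8,0.3,0,0,0,0],[0,-0.85,0.7,0,0,0,0],[0,-0.85,0.88,0,0,0,0],[0,-0.85,0.88,0,0,0,0],[0,-0.85,0.88,0,0,0,0],[0,-0.85,0.88,0,0,0,0],[0,-0.85,0.88,0,0,0,0]])

```text
time: 14.05
tool_pos: [0.594, -0.1629, 0.1443]
ee_rot: [3.139, -0.003, 0.407]
wrist_force: [-0.2, -0.2, 0.4]
width: 0.0001
finger_force: 0.0
```

```bash
python3 -c "
from h import *
goto((0,-70,111.5))"
```

```text
t 14.05 [ 0.594  -0.1629  0.1443] [ 3.139e+00 -3.000e-03  4.070e-01] F [-0.2 -0.2  0.4] 0.0001
shift [-0.007 -0.038  0.158] turn [ 0.002 -0.002 -0.001]
```

>>> servo_tool(plan=[[0,0,0.08,0,0,0,0],[0,0,0.13,0,0,0,0],[0,0,0.155,0,0,0,0],[0,0,0.155,0,0,0,0],[0,-0.03,0.155,0,0,0,0],[0,-0.06,0.155,0,0,0,0],[0,-0.09,0.155,0,0,0,0],[0,-0.11,0.155,0,0,0,0],[0,-0.11,0.155,0,0,0,0],[0,-0.11,0.155,0,0,0,0]])

```text
time: 14.88
tool_pos: [0.5914, -0.1565, 0.1329]
ee_rot: [3.129, -0.006, 0.405]
wrist_force: [-1.7, -4.6, 15.3]
width: 0.0005
finger_force: 8.0
```

>>> servo_tool(plan=[[0,0,-0.2,0,0,0,0],[0,0.3,-0.6,0,0,0,0],[0,0.7,-1,0,0,0,0],[0,1,-1,0,0,0,0],[0,1,-1,0,0,0,0],[0,1,-1,0,0,0,0],[0,1,-1,0,0,0,0]])

```text
time: 15.47
tool_pos: [0.6278, -0.2442, 0.2251]
ee_rot: [-3.139, 0.001, 0.406]
wrist_force: [-0.2, 0.8, 0.7]
width: 0.0006
finger_force: 0.0
```

```bash
python3 -c "
from h import *
goto((0,-76,120)); look(9); disp(8,9); disp(6,9)
a=cv2.imread('pics/w_top9.png',0).astype(float);b=cv2.imread('pics/w_top6.png',0).astype(float)
print('cols',*range(190,290,4))
for r in(75,82,88,94,98): print(r,*a[r-1:r+2,190:290:4].mean(0).round().astype(int))
"
```

```text
t 15.47 [ 0.6278 -0.2442  0.2251] [-3.139e+00  1.000e-03  4.060e-01] F [-0.2  0.8  0.7] 0.0006
shift [ 0.005 -0.857  0.883] turn [-0.001  0.001 -0.002]
top disp 1.05 score 1.0
top disp 0.91 score 1.0
side disp 1.3 score 0.99
top disp 8.86 score 0.98
top disp 9.08 score 1.0
side disp 8.94 score 0.98
cols 190 194 198 202 206 210 214 218 222 226 230 234 238 242 246 250 254 258 262 266 270 274 278 282 286
75 25 26 24 22 24 25 23 23 22 25 32 42 59 73 84 93 95 86 72 56 40 32 28 23 20
82 15 16 17 18 19 18 15 15 16 18 28 42 60 79 91 96 94 85 70 54 39 26 21 17 15
88 18 17 15 14 15 14 13 13 16 19 26 41 61 77 90 94 90 80 66 48 35 25 18 17 15
94 27 24 21 21 18 16 15 14 16 22 28 40 58 72 82 85 81 70 59 47 36 31 27 26 26
98 39 37 30 27 25 21 19 17 16 18 27 38 54 68 76 79 74 65 55 47 39 36 38 42 45
```

>>> servo_tool(plan=[[0,-0.4,0,0,0,0,0],[0,-0.8,0.3,0,0,0,0],[0,-0.86,0.7,0,0,0,0],[0,-0.86,0.82,0,0,0,0],[0,-0.86,0.82,0,0,0,0],[0,-0.86,0.82,0,0,0,0],[0,-0.86,0.82,0,0,0,0],[0,-0.86,0.82,0,0,0,0]])

```text
time: 16.23
tool_pos: [0.5955, -0.1657, 0.147]
ee_rot: [3.139, -0.003, 0.407]
wrist_force: [-0.3, 0.0, -0.4]
width: 0.0005
finger_force: 0.0
```

```bash
python3 -c "
from h import *
goto((0,-70,111.5))"
```

```text
t 16.23 [ 0.5955 -0.1657  0.147 ] [ 3.139e+00 -3.000e-03  4.070e-01] F [-0.3  0.  -0.4] 0.0005
shift [-0.01  -0.07   0.185] turn [ 0.002 -0.002 -0.001]
```

>>> servo_tool(plan=[[0,-0.03,0.1,0,0,0,0],[0,-0.03,0.16,0,0,0,0],[0,-0.03,0.182,0,0,0,0],[0,-0.03,0.182,0,0,0,0],[0,-0.06,0.182,0,0,0,0],[0,-0.09,0.182,0,0,0,0],[0,-0.12,0.182,0,0,0,0],[0,-0.14,0.182,0,0,0,0],[0,-0.14,0.182,0,0,0,0],[0,-0.14,0.182,0,0,0,0]])

```text
time: 17.07
tool_pos: [0.5917, -0.1569, 0.1328]
ee_rot: [3.128, -0.007, 0.405]
wrist_force: [-0.5, -5.8, 14.8]
width: 0.0006
finger_force: 7.2
```

>>> servo_tool(plan=[[0,0,-0.2,0,0,0,0],[0,0.3,-0.6,0,0,0,0],[0,0.7,-1,0,0,0,0],[0,1,-1,0,0,0,0],[0,1,-1,0,0,0,0],[0,1,-1,0,0,0,0],[0,1,-1,0,0,0,0]])

```text
time: 17.65
tool_pos: [0.6278, -0.2441, 0.2248]
ee_rot: [-3.139, 0.001, 0.406]
wrist_force: [-0.4, 0.7, -0.7]
width: 0.0003
finger_force: 0.0
```

```bash
python3 -c "
from h import *
goto((0,-76,120)); look('A'); disp(9,'A'); disp(6,'A')
a=cv2.imread('pics/w_topA.png',0).astype(float)
print('cols',*range(190,290,4))
for r in(75,82,88,94,98): print(r,*a[r-1:r+2,190:290:4].mean(0).round().astype(int))
"
```

```text
t 17.65 [ 0.6278 -0.2441  0.2248] [-3.139e+00  1.000e-03  4.060e-01] F [-0.4  0.7 -0.7] 0.0003
shift [ 0.005 -0.856  0.88 ] turn [-0.002  0.001 -0.002]
top disp 1.4 score 1.0
top disp 1.19 score 1.0
side disp 1.05 score 0.98
top disp 10.06 score 0.97
top disp 10.23 score 0.99
side disp 10.1 score 0.97
cols 190 194 198 202 206 210 214 218 222 226 230 234 238 242 246 250 254 258 262 266 270 274 278 282 286
75 22 20 21 23 25 24 22 23 22 25 30 39 56 71 83 92 93 85 72 57 41 30 21 17 18
82 15 15 15 17 16 16 14 13 13 14 22 34 50 69 83 90 92 85 73 60 45 29 20 16 15
88 18 18 17 16 16 17 15 12 10 11 16 30 46 64 79 86 87 81 71 55 42 29 22 21 20
94 29 27 24 24 22 21 20 16 14 16 20 29 45 59 73 82 83 78 69 56 42 33 27 25 26
98 44 44 38 34 30 26 25 22 19 20 24 31 45 58 71 80 82 77 66 55 43 37 36 37 41
```

View pics/wA.png

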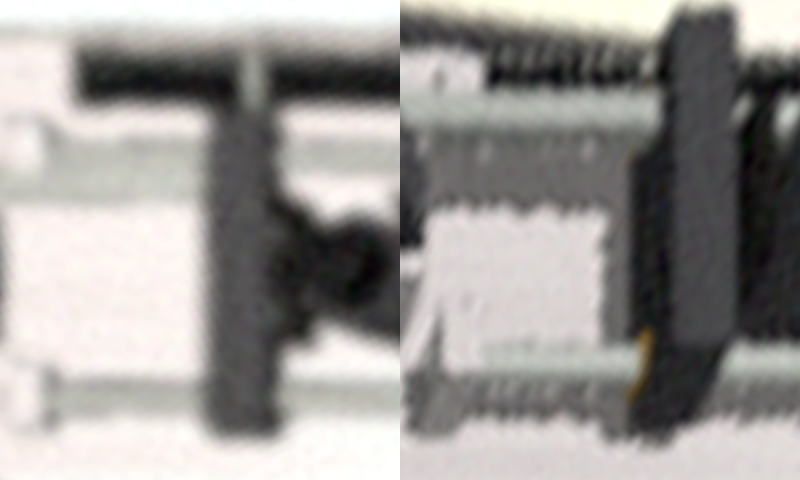

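>>> servo_tool(plan=[[0,0,0,0,0,0,20],[0,0,0,0,0,0,20],[0,0,0,0,0,0,20],[0,0,0,0,0,0,20]])

```text
time: 18.08
tool_pos: [0.6281, -0.2435, 0.2262]
ee_rot: [-3.141, 0.0, 0.408]
wrist_force: [-0.2, 0.3, -0.3]
width: 0.0197
finger_force: 0.0
```

```bash
python3 -c "
from h import *
print(robot.close_job())"
```

```text
the job is handed in; nothing more can be done
None
```

I rolled the thumbwheel until the pointer stood about 0.3 mm short of the long gauge line by the last picture. I then moved the fingers clear and handed the job in at about 18 s; no verdict came back.

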